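# Restock the reagent rack: each spare in front of its twin

## Task

The far row of the wire rack holds the four bottles in use, one of each kind. Move the four spares from the white tray into the rack's empty near row so that both rows run in the same order: each spare upright on the rack's floor, directly in front of the bottle of its own kind. Set the spares down, do not drop them, and leave the far row in its places.

Things in the scene. Friction and masses are not known exactly. Their poses are not given: they have to be found in the camera images.
- tray: white one-row tray, four compartments, 60 x 208 x 32 mm, fixed; holds the spares in any order. Origin: centre of its underside; x away from the robot (within 0.12 rad), y along the row. Compartment centres x = 0, y = -75, -25, 25, 75 mm; floor z = 4, rims z = 32 mm. Pen (9 mm high) and marker (16 mm) lie loose behind and before it. It may stand left or right of the rack
- rack: two-row steel wire rack, 126 x 208 x 34 mm, fixed. Origin: centre of its underside; x away from the robot (within 0.12 rad), y along the rows. Near row (empty) x = -35, far row x = 35 mm; places y = -75, -25, 25, 75 mm; openings 48 (x) by 46 mm (y), floor z = 4, wire tops z = 34 mm: keep fingers above. About 38 mm is free between bottles of the two rows
- spare_dropper_c (a point): spare, loose in the tray: an amber glass dropper bottle with a black rubber bulb on top, 33 mm round body up to 65 mm above its foot, 102 mm tall in all; grasp its body; 50 to 100 g. The point is on its axis half-way up (51 mm above the foot); z up
- inuse_dropper_c (a point): the bottle in use of the same kind, loose in the far row of the rack, at any of its four places, to stay there: the same as the spare (dropper). The point is on its axis half-way up (51.0 mm above the foot); z up
- spare_tube_c (a point): spare, loose in the tray: a grey plastic tube with a paper band, 29 mm round and straight, flat-footed, with a wide flat white screw cap 35 mm across and 20 mm deep, its underside 80 mm above the foot, 100 mm tall in all; grasp by the cap; 50 to 100 g. The point is on its axis half-way up (50 mm above the foot); z up
- inuse_tube_c (a point): the bottle in use of the same kind, loose in the far row of the rack, at any of its four places, to stay there: the same as the spare (tube). The point is on its axis half-way up (50.0 mm above the foot); z up
- spare_vial_c (a point): spare, loose in the tray: a short clear glass vial with a paper band, 31 mm round body up to 62 mm above its foot, black cap 27 mm across, 80 mm tall in all; grasp the top of its body; 50 to 100 g. The point is on its axis half-way up (40 mm above the foot); z up
- inuse_vial_c (a point): the bottle in use of the same kind, loose in the far row of the rack, at any of its four places, to stay there: the same as the spare (vial). The point is on its axis half-way up (40.0 mm above the foot); z up
- spare_square_c (a point): spare, loose in the tray: a square white plastic bottle, 31 x 31 mm body (flat sides up to 70 mm above its foot, square to the tray or rack within 0.1 rad) with a narrow round grey cap 22 mm across, 95 mm tall in all; grasp across two flat sides; 50 to 100 g. The point is on its axis half-way up (48 mm above the foot); z up
- inuse_square_c (a point): the bottle in use of the same kind, loose in the far row of the rack, at any of its four places, to stay there: the same as the spare (square). The point is on its axis half-way up (47.5 mm above the foot); z up
There are look-alikes about, which are no part of the job. What is shaped like the part that bears inuse_dropper_c but blue is not meant.

How it is judged:
By the outcome, as a careful person would: the job done as asked, in the order asked, and still so for the second after the job is handed in, with the robot touching nothing.
It also fails if it takes over 88 s, if anything falls off the work surface, if the arm or the gripper's body presses on something with over 40 N, if the wrist force passes 120 N, or if a joint passes its speed limit or range.

## Robot

A 6-joint arm with a two-finger parallel gripper is mounted at the origin on a cart in front of the work surface, level with it; the furniture and walls round the work are solid. World frame = base frame: x ahead of the robot, y to its left, z up, the work surface at z = 0. Lengths are in m, angles in rad, forces in N, time in s.
With the tool pointing down it reaches from about 0.25 to 0.775 m from the base axis. Payload 4 kg.
Tool frame: the origin (TCP) lies midway between the tips of the shut fingers; the grasp point (between the pads) lies 19 mm behind it; z points along the fingers, x is the direction in which the jaws open and shut, and the axes are right-handed (so a half turn about z gives the same grasp; the last joint's range is limited). The gripper opens to 94 mm and grips with 3 to 60 N. Pads are 16 mm wide; open, the fingers measure 119 mm over their backs; the gripper's body (75 mm by 177 mm) begins 78 mm behind the grasp point.
Start: joints at [-1.353, 0.087, 1.371, -0, 1.684, -0.103], TCP at [0.173, -0.522, 0.206] pointing down, gripper open.
Joint ranges: [-3.1, 3.1], [-0.76, 2.03], [0.27, 2.55], [-1.08, 4.22], [0.17, 2.65], [-2.57, 2.57]. Speed limits (rad/s): [2.79, 2.79, 3.14, 3.14, 3.14, 3.14].

## Interface

Orientations are given as [roll, pitch, yaw] about the fixed x, y, z axes, in that order (R = Rz(yaw) Ry(pitch) Rx(roll)).
In Python, from bench import robot gives the robot as it stands.
- The arm moves only by the shell command python3 -m handwheel 'ROWS'. ROWS is a JSON object of lists of equal length, an entry for each row: "delta_pos": the shift along the tool's x, y, z in mm, a list of three; "rotation": the turn, a rotation vector about the tool's x, y, z in rad, a list of three; "claw": the closure, from -1 (fully open) to 1 (shut). In form: {"delta_pos": [[tx, ty, tz], ...], "rotation": [[wx, wy, wz], ...], "claw": [claw, ...]}. A call has exactly 8 rows; each row shifts and turns the commanded pose from where the row before left it, along the tool's axes as they then stand; what a row does not reach is not made up. A row lasts 1/8 s, in which the tool goes at most 62.5 mm and 10.7 degrees, less where a joint would pass 70% of its speed; a pose out of reach is approached as far as the arm can. A call with a gripper value outside its range is refused whole. The fingers move at their own pace and stop on an object; the grip force is fixed at half the most. Time passes only in rows, so rows that do not move let the fingers close, or fill a call up. It gives the time, the measured TCP pose, the force and the opening at its end, in the units of the state.
- robot.get_obs(): the state, without advancing time (a new reading comes with each control period).
- robot.snapshot(name): name is "side" or "top"; returns a dict with "color" (384x512x3 uint8, red, green, blue), "intrinsics" (3x3 intrinsics, pixels), "eye" and "rotation" of the camera in the world. Camera axes: x right, y down, z forward; pixel columns grow to the right and rows downward; lengths in m; the calibration is good to about 2 mm. A picture is of the moment at which its call begins. There is no depth.
- robot.close_job(): hands the job in, once; it reports no verdict.
The state is a dict: "time": time; "joint_positions": joint angles; "qvel": joint speeds; "joint_torque": joint torques, N m; "tool_pos": TCP position; "ee_rot": TCP orientation; "wrist_force": force on the tool from outside, world axes, zero at the start; "wrist_torque": the same for the moment, N m; "width": finger opening in m.
Only numpy, scipy, OpenCV 4.12 (cv2) and the standard library are available. Lean on these libraries where they do the work, as an engineer would, in place of code of your own. Each camera call takes 0.05 s, during which the arm holds its last target.

## Working session

There is one attempt and no reset: what is moved stays moved. The work goes in short steps, Python scripts to look and compute and a shell command to move; the robot and the scene stay as the last step left them, time stands still between calls to the robot, and variables do not carry over. Pictures are saved under pics/ and viewed, and the job is handed in when it is done.

```bash
ls; mkdir -p pics
python3 - <<'E'
from bench import robot
import cv2,numpy as np,json
o=robot.get_obs();print(o)
for n in("side","top"):
    s=robot.snapshot(n);cv2.imwrite(f"pics/{n}0.png",s["color"][:,:,::-1]);np.savez(f"pics/{n}0.npz",**s)
    print(n,s["intrinsics"],s["eye"],s["rotation"])
E
```

```text
pics
{'time': 0.0, 'joint_positions': array([-1.35312513e+00,  8.79362035e-02,  1.37224447e+00, -2.19668615e-05,
        1.68362134e+00, -1.03137688e-01]), 'qvel': array([ 1.07665290e-03, -9.52507919e-04, -1.90260859e-04, -2.32243959e-05,
        4.99469358e-04, -1.17146887e-03]), 'joint_torque': array([-1.28600463e-03, -3.40184104e+01, -3.02425361e+01,  7.17769540e-02,
        3.31185828e-02, -1.60821328e-04]), 'tool_pos': array([ 0.1732813 , -0.5214018 ,  0.20431944]), 'ee_rot': array([-3.14138691e+00,  2.19986949e-03, -1.24998967e+00]), 'wrist_force': array([-0.42667825,  0.25740413,  0.78566988]), 'wrist_torque': array([ 0.00809924, -0.0145525 ,  0.01137284]), 'width': 0.09427127382687803}
side [[387.97291344   0.         261.19856865]
 [  0.         387.97291344 193.06180754]
 [  0.           0.           1.        ]] [ 0.33861451 -0.83829097  0.6435064 ] [-2.32847241  0.01567733 -0.28284887]
top [[396.70342999   0.         240.27391307]
 [  0.         396.70342999 191.94417619]
 [  0.           0.           1.        ]] [ 0.31323217 -0.21215318  0.91869977] [-2.90717628  0.0066537  -1.64392138]
```

View pics/side0.png

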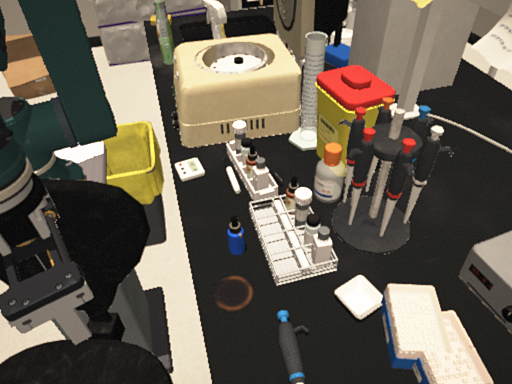

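View pics/top0.png

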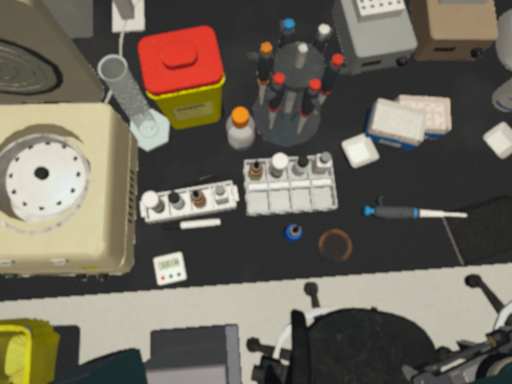

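The side view shows the tray at about (250,165), the rack at about (290,235), and a blue dropper look-alike at (236,235). In the top view the tray is at about (190,200), the rack at about (290,185), and the blue one at (293,232). Next I'll zoom in.

```bash
cat > h.py <<'E'
import numpy as np,cv2
from scipy.spatial.transform import Rotation as R
def load(n): return dict(np.load(f"pics/{n}.npz"))
def rot(s):
    r=np.array(s["rotation"]); return r if r.shape==(3,3) else R.from_euler('xyz',r).as_matrix()
def proj(s,p):
    c=rot(s).T@(np.array(p,float)-s["eye"]); q=s["intrinsics"]@c; return q[:2]/q[2]
def ray(s,uv):
    d=rot(s)@np.linalg.inv(s["intrinsics"])@np.array([uv[0],uv[1],1.]); return s["eye"],d/np.linalg.norm(d)
def onz(s,uv,z):
    e,d=ray(s,uv); return e+d*(z-e[2])/d[2]
def tri(s1,u1,s2,u2):
    A=np.zeros((3,3));b=np.zeros(3);
    for s,u in((s1,u1),(s2,u2)):
        e,d=ray(s,u);M=np.eye(3)-np.outer(d,d);A+=M;b+=M@e
    p=np.linalg.solve(A,b); return p,proj(s1,p)-u1
def snap(n,name):
    from bench import robot
    s=robot.snapshot(n);np.savez(f"pics/{name}.npz",**s);cv2.imwrite(f"pics/{name}.png",s["color"][:,:,::-1]);return s
def crop(s,x0,y0,x1,y1,f,name):
    im=np.ascontiguousarray(s["color"][y0:y1,x0:x1,::-1]);im=cv2.resize(im,None,fx=f,fy=f,interpolation=cv2.INTER_CUBIC)
    st=20
    for x in range((x0//st+1)*st,x1,st): cv2.line(im,((x-x0)*f,0),((x-x0)*f,6),(0,255,255),1);cv2.putText(im,str(x),((x-x0)*f,16),0,.4,(0,255,255),1)
    for y in range((y0//st+1)*st,y1,st): cv2.line(im,(0,(y-y0)*f),(6,(y-y0)*f),(0,255,255),1);cv2.putText(im,str(y),(8,(y-y0)*f),0,.4,(0,255,255),1)
    cv2.imwrite(f"pics/{name}.png",im)
E
python3 - <<'E'
from h import *
t=load("top0");s=load("side0")
crop(t,130,140,350,260,3,"tc");crop(s,210,110,350,290,3,"sc")
for uv in [(190,200),(290,185),(293,232)]: print(onz(t,uv,0.03))
E
```

```text
[ 0.51498854 -0.10535795  0.03      ]
[ 0.53320598 -0.33756262  0.03      ]
[ 0.42419506 -0.33314999  0.03      ]
```

```bash
sleep 1
```

```text
(no output)
```

View pics/tc.png

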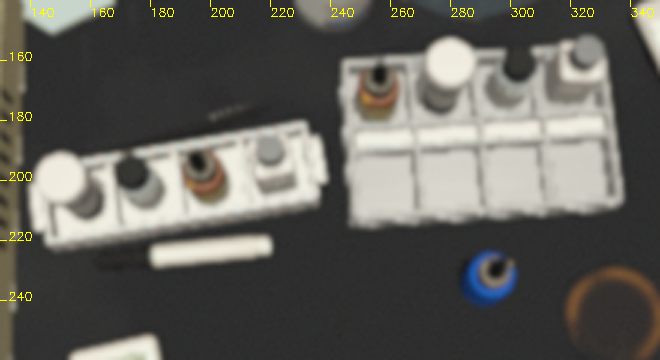

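View pics/sc.png

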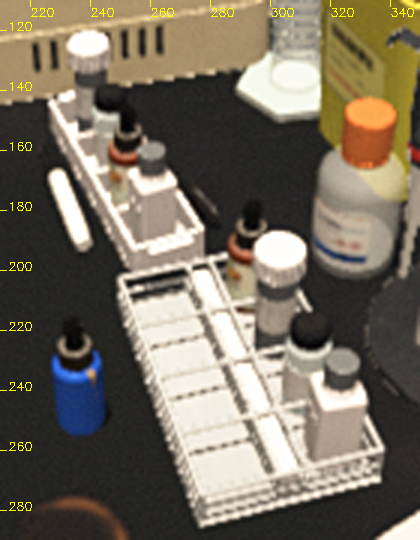

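Run:
```python
from h import *
t=load("top0");s=load("side0")
crop(t,134,174,240,226,7,"tc1");crop(t,240,150,342,220,7,"tc2");crop(s,220,115,285,205,6,"sc1");crop(s,245,180,345,290,5,"sc2")
```

```text
(no output)
```

View pics/tc1.png

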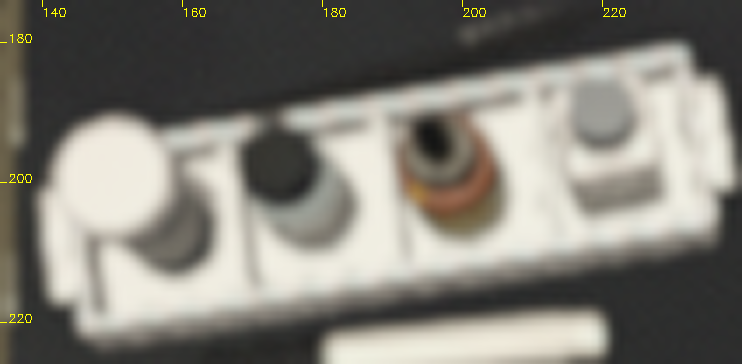

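View pics/tc2.png

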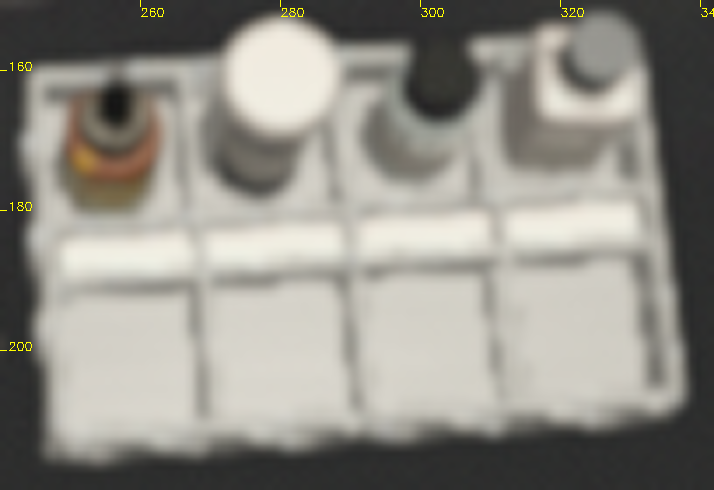

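View pics/sc1.png

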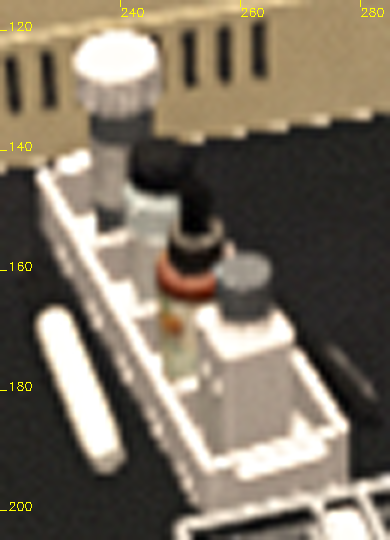

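View pics/sc2.png

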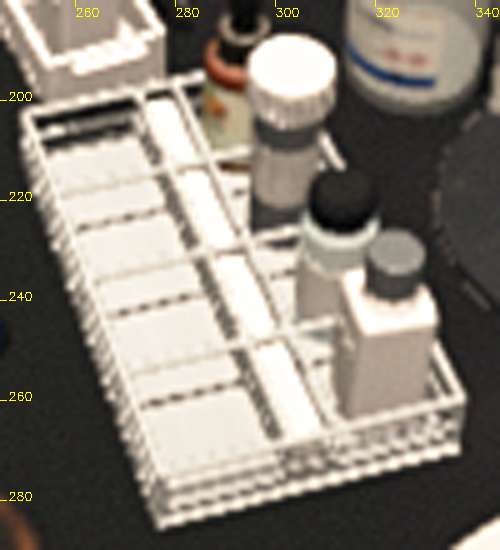

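Run:
```python
from h import *
t=load("top0");s=load("side0")
T=dict(tube=(149.7,198.3),vial=(173.3,196.9),drop=(195.9,193.3),sq=(219.6,189.0),Rdrop=(256,164.3),Rtube=(279.9,160.3),Rvial=(302.9,160.7),Rsq=(325.6,156.4))
S=dict(tube=(239.1,124),vial=(247.1,140.9),sq=(260.4,159.2),drop=(252.4,146.2),Rtube=(303,192.6),Rvial=(313.4,216.6),Rsq=(323.8,229.2))
Z=dict(tube=.104,vial=.084,drop=.106,sq=.099)
for k in T:
    z=Z[k.lstrip('R')]
    print(k,onz(t,T[k],z)[:2].round(4),end=' ')
    if k in S: 
        p,e=tri(t,np.array(T[k]),s,np.array(S[k]));print(onz(s,S[k],z)[:2].round(4),p.round(4),e.round(2))
    else: print()
# tray corners on rim
def c2(x,y):return 134+(x+.5)/7-.5,174+(y+.5)/7-.5
for p in [(160,140),(690,45),(720,215),(80,310)]: print('tray',p,onz(t,c2(*p),.032).round(4))
def c3(x,y):return 240+(x+.5)/7-.5,150+(y+.5)/7-.5
for p in [(35,72),(45,430),(682,390),(40,210)]: print('rack',p,onz(t,c3(*p),.034).round(4))
def c4(x,y):return 245+(x+.5)/5-.5,180+(y+.5)/5-.5
for p in [(27,115),(160,480),(460,398),(200,78)]: print('rackside',p,onz(s,c4(*p),.034).round(4))
```

```text
tube [ 0.5082 -0.0297] [ 0.507 -0.031] [ 0.5078 -0.0295  0.103 ] [0.   0.26]
vial [ 0.5123 -0.0762] [ 0.5141 -0.0792] [ 0.514  -0.0757  0.0813] [-0.   -0.47]
drop [ 0.5112 -0.1275] [ 0.5137 -0.1328] [ 0.5138 -0.1271  0.1014] [-0.   -0.64]
sq [ 0.5186 -0.1776] [ 0.5203 -0.1762] [ 0.5191 -0.1777  0.1001] [-0.   -0.37]
Rdrop [ 0.5654 -0.259 ] 
Rtube [ 0.5711 -0.3111] [ 0.5708 -0.3119] [ 0.5712 -0.3111  0.1033] [-0.    0.05]
Rvial [ 0.5727 -0.3639] [ 0.5746 -0.3628] [ 0.5733 -0.3638  0.085 ] [ 0.02 -0.38]
Rsq [ 0.5741 -0.4112] [ 0.5748 -0.4109] [ 0.5743 -0.4112  0.0993] [ 0.01 -0.14]
tray (160, 140) [ 0.5354 -0.0292  0.032 ]
tray (690, 45) [ 0.5546 -0.205   0.032 ]
tray (720, 215) [ 0.4966 -0.2109  0.032 ]
tray (80, 310) [ 0.4808 -0.002   0.032 ]
rack (35, 72) [ 0.6005 -0.2374  0.034 ]
rack (45, 430) [ 0.4791 -0.2314  0.034 ]
rack (682, 390) [ 0.4769 -0.4385  0.034 ]
rack (40, 210) [ 0.5528 -0.2354  0.034 ]
rackside (27, 115) [ 0.4768 -0.2392  0.034 ]
rackside (160, 480) [ 0.4742 -0.4405  0.034 ]
rackside (460, 398) [ 0.5965 -0.4382  0.034 ]
rackside (200, 78) [ 0.5581 -0.2393  0.034 ]
```

```bash
cat > ov.py <<'E'
import sys
from h import *
def grid(s,crp,f,org,th,xs,ys,z,name):
    x0,y0,x1,y1=crp
    im=cv2.resize(np.ascontiguousarray(s["color"][y0:y1,x0:x1,::-1]),None,fx=f,fy=f,interpolation=cv2.INTER_CUBIC)
    c,n=np.cos(th),np.sin(th)
    def w(x,y): 
        q=proj(s,[org[0]+c*x-n*y,org[1]+n*x+c*y,z]); return tuple(int(v) for v in ((q-[x0,y0]+.5)*f))
    for x in xs: cv2.line(im,w(x,ys[0]),w(x,ys[-1]),(0,0,255),1)
    for y in ys: cv2.line(im,w(xs[0],y),w(xs[-1],y),(0,0,255),1)
    cv2.imwrite(f"pics/{name}.png",im)
if __name__=="__main__":
    t=load("top0");s=load("side0")
    xs=[-.063,0,.063];ys=[-.104,-.05,0,.05,.104]
    o=(.5375,-.338);th=0.0
    grid(t,(236,146,342,224),7,o,th,xs,ys,.034,"gt"); grid(s,(245,180,345,290),5,o,th,xs,ys,.034,"gs")
    o=(.517,-.105);th=0.08
    grid(t,(134,174,240,226),7,o,th,[-.03,.03],ys,.032,"ht");
E
python3 ov.py
```

```text
(no output)
```

View pics/gt.png

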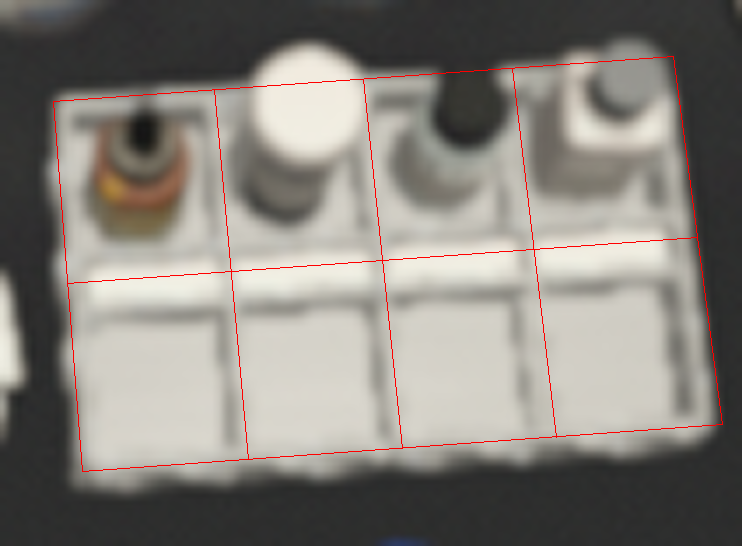

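View pics/gs.png

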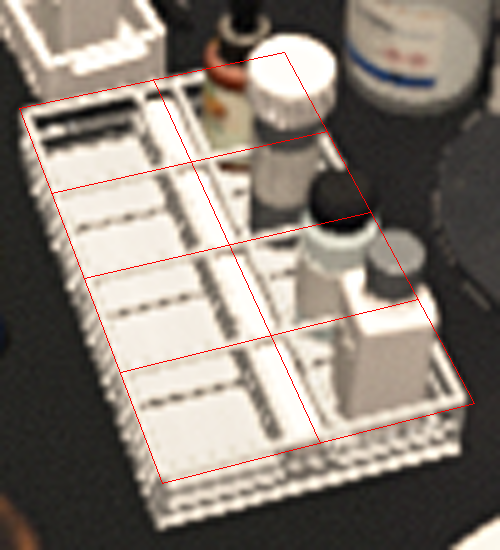

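View pics/ht.png

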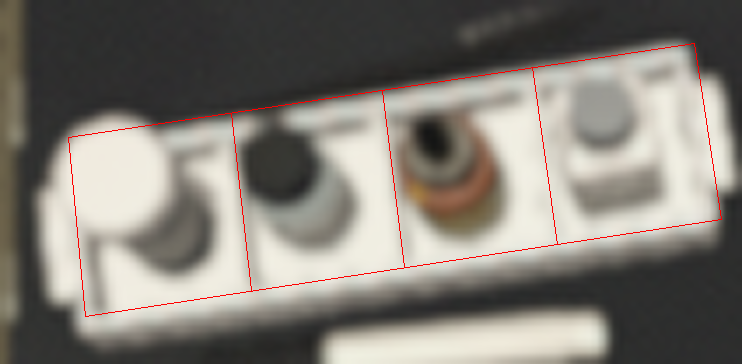

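Run:
```python
from h import *
t=load("top0");s=load("side0")
for uv in [(182,143),(240,139),(300,133)]:
    p=onz(s,uv,0);print('base',p.round(3),[ (z,proj(s,[p[0],p[1],z]).round(0).tolist()) for z in (.08,.12,.15,.18)])
for z in (0,.1,.15): print(z,[onz(t,uv,z).round(3)[:2].tolist() for uv in [(136,140),(134,268)]])
# orange bottle, carousel
for uv in [(345,197)]: 
    p=onz(s,uv,0);print(p.round(3),[ (z,proj(s,[p[0],p[1]+.02,z]).round(0).tolist()) for z in (.08,.12,.15)])
print(onz(t,(240,138),.05), onz(t,(278,85),.25),onz(t,(311,88),.25))
```

```text
base [0.363 0.08  0.   ] [(0.08, [177.0, 119.0]), (0.12, [175.0, 105.0]), (0.15, [173.0, 95.0]), (0.18, [171.0, 84.0])]
base [0.524 0.05  0.   ] [(0.08, [238.0, 115.0]), (0.12, [238.0, 101.0]), (0.15, [237.0, 91.0]), (0.18, [236.0, 80.0])]
base [0.696 0.026 0.   ] [(0.08, [302.0, 109.0]), (0.12, [302.0, 96.0]), (0.15, [303.0, 85.0]), (0.18, [304.0, 74.0])]
0 [[0.683, 0.024], [0.373, 0.033]]
0.1 [[0.643, -0.001], [0.366, 0.006]]
0.15 [[0.622, -0.014], [0.363, -0.007]]
[ 0.705 -0.254  0.   ] [(0.08, [346.0, 166.0]), (0.12, [348.0, 152.0]), (0.15, [350.0, 141.0])]
[ 0.64931632 -0.23033849  0.05      ] [ 0.67059174 -0.30389167  0.25      ] [ 0.65986355 -0.364023    0.25      ]
```

Run:
```python
from h import *
s=load("side0"); crop(s,150,20,450,260,2,"sfull")
```

```text
(no output)
```

View pics/sfull.png

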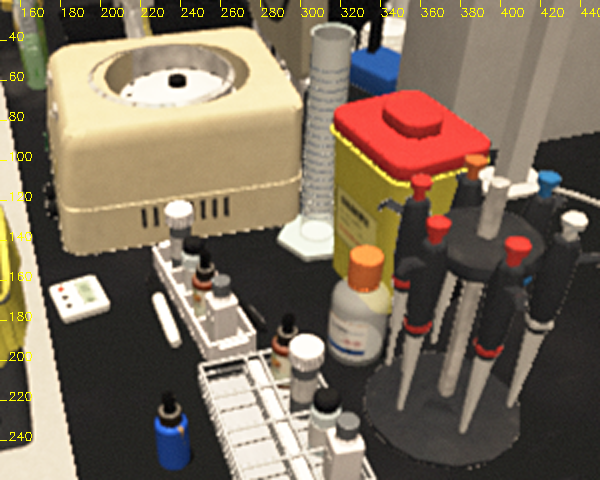

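Run:
```python
from h import *
s=load("side0"); crop(s,0,150,160,384,3,"g")
for p in ([.1732,-.5214,.2043],[.1732,-.5214,.30]): print(proj(s,p))
from math import *
for d in(-.047,.047): print(proj(s,[.1732+d*cos(-1.25),-.5214+d*sin(-1.25),.2043]))
for d in(-.088,.088): print('177 along jaw',proj(s,[.1732+d*cos(-1.25),-.5214+d*sin(-1.25),.30]),'across',proj(s,[.1732-d*sin(-1.25),-.5214+d*cos(-1.25),.30]))
```

```text
[ 71.64651999 306.96097754]
[ 41.03554409 261.26069781]
[ 62.10132461 281.14653693]
[ 82.36105539 335.93783207]
177 along jaw [ 25.03051236 213.86301975] across [-50.90295298 302.36620242]
177 along jaw [ 61.6025736  322.16838357] across [118.83385587 226.47723969]
```

View pics/g.png

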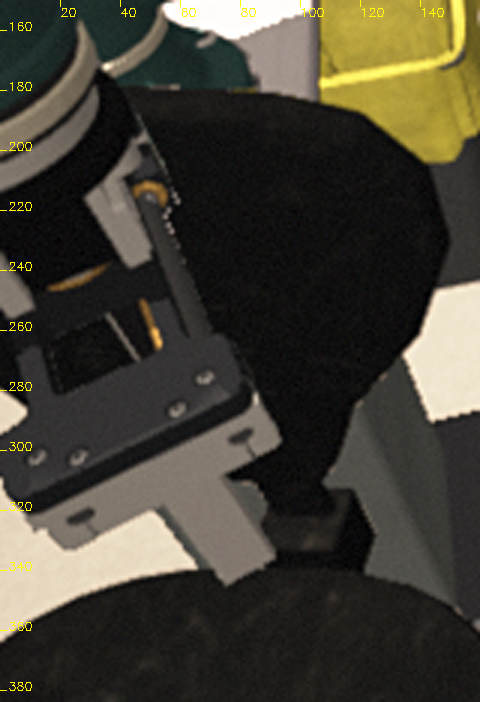

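Candidates, as top-view pixels:

| Kind | Spare (tray) | In use (far row) |
|---|---|---|
| Tube | 150,198 | 280,160 |
| Vial | 173,197 | 303,161 |
| Dropper | 196,193 (amber) | 256,164 |
| Square | 220,189 | 326,156 |

The blue dropper at (293,232) stands outside both and is not part of the job. The white bottle with an orange cap at (240,130) and the carousel don't count either. The crops above confirm these choices.

I'll work in the order square, dropper, vial, tube, and start by turning the jaws along x.

```bash
python3 -m handwheel '{"delta_pos":[[0,0,0],[0,0,0],[0,0,0],[0,0,0],[0,0,0],[0,0,0],[0,0,0],[0,0,0]],"rotation":[[0,0,-0.166],[0,0,-0.166],[0,0,-0.166],[0,0,-0.166],[0,0,-0.166],[0,0,-0.166],[0,0,-0.166],[0,0,-0.166]],"claw":[-0.4,-0.4,-0.4,-0.4,-0.4,-0.4,-0.4,-0.4]}'
cat > go.py <<'E'
# usage: go.py x y z yaw -> remaining tool-frame move in mm, rad
import sys;from h import *
from bench import robot
o=robot.get_obs();x,y,z,yaw=map(float,sys.argv[1:5])
r=R.from_euler('xyz',o["ee_rot"]).as_matrix()
print('t',round(o["time"],2),'pos',(o["tool_pos"]*1000).round(1),'rpy',o["ee_rot"].round(3),'w',round(o["width"]*1000,1),'F',o["wrist_force"].round(1))
print('tool shift mm',(r.T@(np.array([x,y,z])/1000-o["tool_pos"])*1000).round(1),'turn',(R.from_matrix(r.T)*R.from_euler('xyz',[np.pi,0,yaw])).as_rotvec().round(3))
E
python3 go.py 519 -178 160 0.08
```

```text
time: 1.1
tool_pos: [0.1734, -0.5216, 0.2048]
ee_rot: [-3.14, 0.0, 0.084]
wrist_force: [-0.1, -0.4, -1.0]
width: 0.0658
t 1.1 pos [ 173.4 -521.6  204.8] rpy [-3.14   0.     0.084] w 65.8 F [-0.1 -0.4 -1. ]
tool shift mm [ 373.1 -313.5   45.1] turn [-0.001  0.     0.004]
```

```bash
python3 -m handwheel '{"delta_pos":[[20,-17,0],[25,-21,0],[25,-21,0],[25,-21,0],[25,-21,0],[25,-21,0],[25,-21,0],[25,-21,0]],"rotation":[[0,0,0],[0,0,0],[0,0,0],[0,0,0],[0,0,0],[0,0,0],[0,0,0],[0,0,0]],"claw":[-0.4,-0.4,-0.4,-0.4,-0.4,-0.4,-0.4,-0.4]}'
python3 go.py 519 -178 160 0.08
```

```text
time: 2.1
tool_pos: [0.3556, -0.3422, 0.2049]
ee_rot: [-3.141, 0.001, 0.078]
wrist_force: [-0.1, 0.4, 0.2]
width: 0.0657
t 2.1 pos [ 355.6 -342.2  204.9] rpy [-3.141e+00  1.000e-03  7.800e-02] w 65.7 F [-0.1  0.4  0.2]
tool shift mm [ 175.7 -150.9   44.9] turn [-0.001  0.001 -0.002]
```

```bash
python3 -m handwheel '{"delta_pos":[[25,-21,0],[25,-21,0],[25,-21,0],[25,-22,0],[25,-22,0],[25,-22,0],[18,-15,0],[8,-7,0]],"rotation":[[0,0,0],[0,0,0],[0,0,0],[0,0,0],[0,0,0],[0,0,0],[0,0,0],[0,0,0]],"claw":[-0.4,-0.4,-0.4,-0.4,-0.4,-0.4,-0.4,-0.4]}'
python3 go.py 519 -178 38 0.08
```

```text
time: 3.1
tool_pos: [0.5191, -0.178, 0.2047]
ee_rot: [-3.141, 0.001, 0.079]
wrist_force: [-0.1, -0.1, -0.6]
width: 0.0661
t 3.1 pos [ 519.1 -178.   204.7] rpy [-3.141e+00  1.000e-03  7.900e-02] w 66.1 F [-0.1 -0.1 -0.6]
tool shift mm [1.000e-01 1.000e-01 1.667e+02] turn [-0.001  0.001 -0.001]
```

```bash
python3 -m handwheel '{"delta_pos":[[0,0,20],[0,0,30],[0,0,30],[0,0,30],[0,0,25],[0,0,17],[0,0,8],[0,0,4]],"rotation":[[0,0,0],[0,0,0],[0,0,0],[0,0,0],[0,0,0],[0,0,0],[0,0,0],[0,0,0]],"claw":[-0.4,-0.4,-0.4,-0.4,-0.4,-0.4,-0.4,-0.4]}'
python3 - <<'E'
from h import *
s=snap("side","a1");crop(s,200,60,350,220,4,"a1c")
E
```

```text
time: 4.1
tool_pos: [0.519, -0.1793, 0.0416]
ee_rot: [3.141, -0.001, 0.078]
wrist_force: [0.1, 0.2, -0.5]
width: 0.0662
```

View pics/a1c.png

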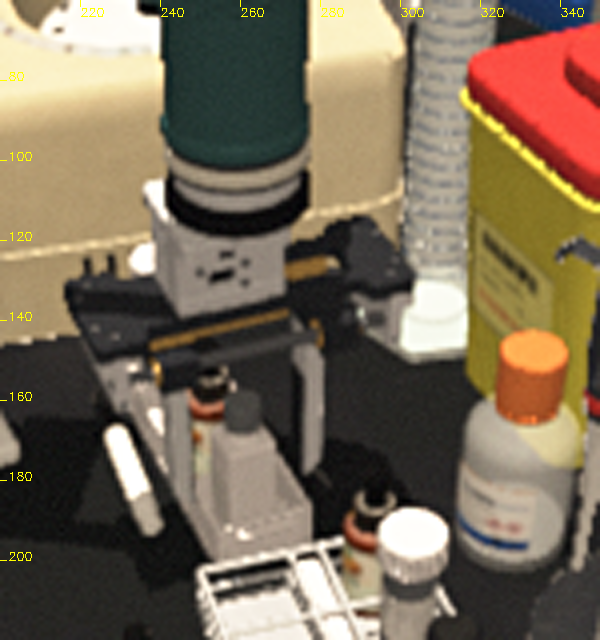

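The fingers straddle the square bottle at (262,175) with clearance on both sides. Closing now, then a small lift.

```bash
python3 -m handwheel '{"delta_pos":[[0,0,0],[0,0,0],[0,0,0],[0,0,0],[0,0,0],[0,0,0],[0,0,0],[0,0,-5]],"rotation":[[0,0,0],[0,0,0],[0,0,0],[0,0,0],[0,0,0],[0,0,0],[0,0,0],[0,0,0]],"claw":[0.0,0.3,0.5,1,1,1,1,1]}'
python3 go.py 500.5 -412 110 -0.01
```

```text
time: 5.15
tool_pos: [0.5181, -0.1787, 0.0458]
ee_rot: [-3.141, 0.002, 0.078]
wrist_force: [-0.3, -0.2, -0.6]
width: 0.031
t 5.15 pos [ 518.1 -178.7   45.8] rpy [-3.141e+00  2.000e-03  7.800e-02] w 31.0 F [-0.3 -0.2 -0.6]
tool shift mm [-35.8 231.1 -64.3] turn [-0.001  0.002  0.088]
```

```bash
python3 -m handwheel '{"delta_pos":[[0,0,-8],[0,0,-14],[0,0,-14],[0,0,-12],[0,0,-8],[0,0,-6],[0,0,-2],[0,0,0]],"rotation":[[0,0,0],[0,0,0],[0,0,0.02],[0,0,0.03],[0,0,0.03],[0,0,0.008],[0,0,0],[0,0,0]],"claw":[1,1,1,1,1,1,1,1]}'
python3 go.py 500.5 -412 110 -0.01
```

```text
time: 6.15
tool_pos: [0.5186, -0.179, 0.1102]
ee_rot: [-3.142, 0.0, -0.01]
wrist_force: [-0.5, -0.1, -0.5]
width: 0.0316
t 6.15 pos [ 518.6 -179.   110.2] rpy [-3.142  0.    -0.01 ] w 31.6 F [-0.5 -0.1 -0.5]
tool shift mm [-1.580e+01  2.332e+02  2.000e-01] turn [-0.  0.  0.]
```

```bash
python3 -m handwheel '{"delta_pos":[[-2,15,0],[-2,30,0],[-2,40,0],[-3,45,0],[-3,45,0],[-2,33,0],[-1,17,0],[-0.8,8,0]],"rotation":[[0,0,0],[0,0,0],[0,0,0],[0,0,0],[0,0,0],[0,0,0],[0,0,0],[0,0,0]],"claw":[1,1,1,1,1,1,1,1]}'
python3 go.py 500.5 -412 43 -0.01
python3 - <<'E'
from h import *
s=snap("side","b1");crop(s,220,100,370,290,3,"b1c")
s=snap("top","b1t");crop(s,230,130,360,230,5,"b1tc")
E
```

```text
time: 7.15
tool_pos: [0.5001, -0.4126, 0.1099]
ee_rot: [-3.141, 0.001, -0.011]
wrist_force: [0.5, 0.9, 0.1]
width: 0.0309
t 7.15 pos [ 500.1 -412.6  109.9] rpy [-3.141e+00  1.000e-03 -1.100e-02] w 30.9 F [0.5 0.9 0.1]
tool shift mm [ 0.4 -0.5 66.9] turn [-0.001  0.001 -0.001]
```

View pics/b1c.png

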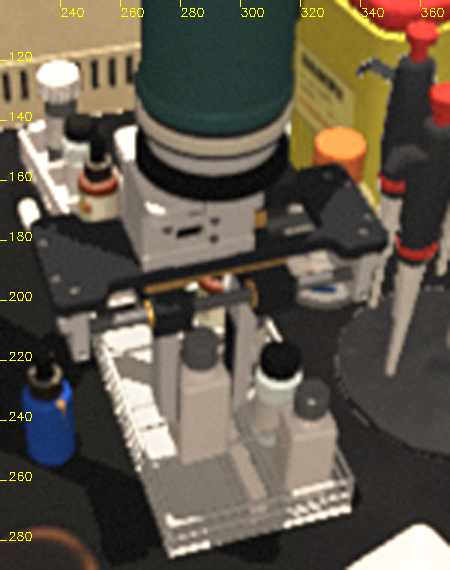

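```bash
python3 -m handwheel '{"delta_pos":[[0,0,10],[0,0,15],[0,0,15],[0,0,12],[0,0,7],[0,0,4],[0,0,3],[0,0,1.5]],"rotation":[[0,0,0],[0,0,0],[0,0,0],[0,0,0],[0,0,0],[0,0,0],[0,0,0],[0,0,0]],"claw":[1,1,1,1,1,1,1,1]}'
python3 go.py 500.5 -412 42 -0.01
python3 - <<'E'
from h import *
s=snap("side","b2");crop(s,220,130,370,290,4,"b2c")
E
```

```text
time: 8.25
tool_pos: [0.5008, -0.4121, 0.0433]
ee_rot: [3.141, -0.001, -0.01]
wrist_force: [-0.1, 1.1, -0.3]
width: 0.0308
t 8.25 pos [ 500.8 -412.1   43.3] rpy [ 3.141e+00 -1.000e-03 -1.000e-02] w 30.8 F [-0.1  1.1 -0.3]
tool shift mm [-0.3 -0.1  1.3] turn [ 0.001 -0.001 -0.   ]
```

View pics/b2c.png

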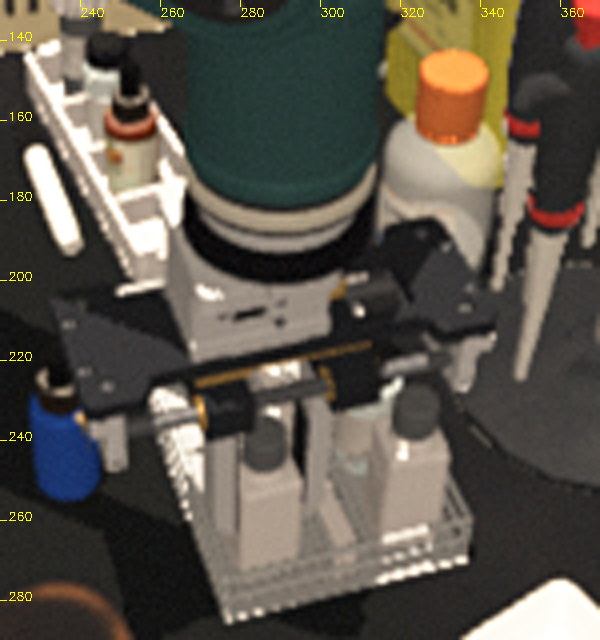

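It's inside the opening just above the floor, so I'll lower the last bit, open slightly and rise.

```bash
python3 -m handwheel '{"delta_pos":[[0,0,0.8],[0,0,0.8],[0,0,0],[0,0,0],[0,0,0],[0,0,0],[0,0,0],[0,0,0]],"rotation":[[0,0,0],[0,0,0],[0,0,0],[0,0,0],[0,0,0],[0,0,0],[0,0,0],[0,0,0]],"claw":[1,1,1,0.3,0.2,0.1,0,-0.1]}'
python3 -m handwheel '{"delta_pos":[[0,0,-6],[0,0,-15],[0,0,-25],[0,0,-28],[0,0,-28],[0,0,-20],[0,0,-10],[0,0,-4]],"rotation":[[0,0,0],[0,0,0],[0,0,0],[0,0,0],[0,0,0],[0,0,0],[0,0,0],[0,0,0]],"claw":[-0.1,-0.1,-0.1,-0.1,-0.1,-0.4,-0.4,-0.4]}'
python3 go.py 512.5 -127 170 -0.01
python3 - <<'E'
from h import *
s=snap("side","b3");crop(s,220,130,370,290,4,"b3c")
E
```

```text
time: 9.3
tool_pos: [0.5006, -0.4119, 0.0414]
ee_rot: [3.141, -0.0, -0.01]
wrist_force: [0.8, 0.4, 0.3]
width: 0.0511
time: 10.3
tool_pos: [0.5008, -0.412, 0.1785]
ee_rot: [3.141, -0.001, -0.01]
wrist_force: [0.0, 0.0, -0.7]
width: 0.0657
t 10.3 pos [ 500.8 -412.   178.5] rpy [ 3.141e+00 -1.000e-03 -1.000e-02] w 65.7 F [ 0.   0.  -0.7]
tool shift mm [   8.8 -285.1    8.2] turn [ 0.001 -0.001  0.   ]
```

View pics/b3c.png

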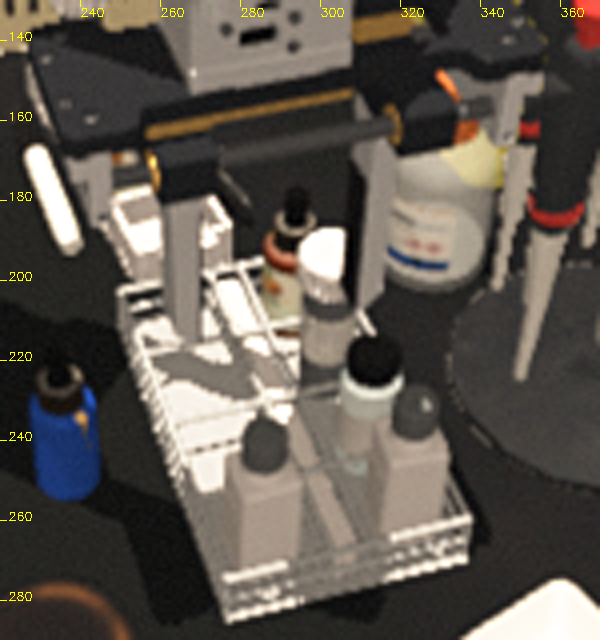

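The square spare stands upright at (266,245), in front of the in-use square. The dropper is next.

```bash
python3 -m handwheel '{"delta_pos":[[1,-20,0],[1,-38,0],[1.5,-48,0],[1.5,-50,0],[1.5,-50,0],[1.3,-42,0],[1,-25,0],[0,-12,0]],"rotation":[[0,0,0],[0,0,0],[0,0,0],[0,0,0],[0,0,0],[0,0,0],[0,0,0],[0,0,0]],"claw":[-0.4,-0.4,-0.4,-0.4,-0.4,-0.4,-0.4,-0.4]}'
python3 go.py 512.5 -127 38.5 -0.01
```

```text
time: 11.35
tool_pos: [0.5115, -0.1245, 0.1766]
ee_rot: [-3.141, 0.001, -0.007]
wrist_force: [-0.3, 0.1, 0.1]
width: 0.0657
t 11.35 pos [ 511.5 -124.5  176.6] rpy [-3.141e+00  1.000e-03 -7.000e-03] w 65.7 F [-0.3  0.1  0.1]
tool shift mm [  1.2   2.6 138.1] turn [-0.001  0.001  0.003]
```

```bash
python3 -m handwheel '{"delta_pos":[[0,0,15],[0,0,25],[0,0,28],[0,0,26],[0,0,22],[0,0,13],[0,0,6],[0,0,3]],"rotation":[[0,0,0],[0,0,0],[0,0,0],[0,0,0],[0,0,0],[0,0,0],[0,0,0],[0,0,0]],"claw":[-0.4,-0.4,-0.4,-0.4,-0.4,-0.4,-0.4,-0.4]}'
python3 go.py 512.5 -127 39 -0.01
python3 - <<'E'
from h import *
s=snap("side","c1");crop(s,200,100,350,220,4,"c1c")
E
```

```text
time: 12.35
tool_pos: [0.5125, -0.1273, 0.0394]
ee_rot: [3.141, -0.0, -0.01]
wrist_force: [0.2, 0.2, -0.8]
width: 0.066
t 12.35 pos [ 512.5 -127.3   39.4] rpy [ 3.141 -0.    -0.01 ] w 66.0 F [ 0.2  0.2 -0.8]
tool shift mm [ 0.  -0.3  0.4] turn [ 0. -0. -0.]
```

View pics/c1c.png

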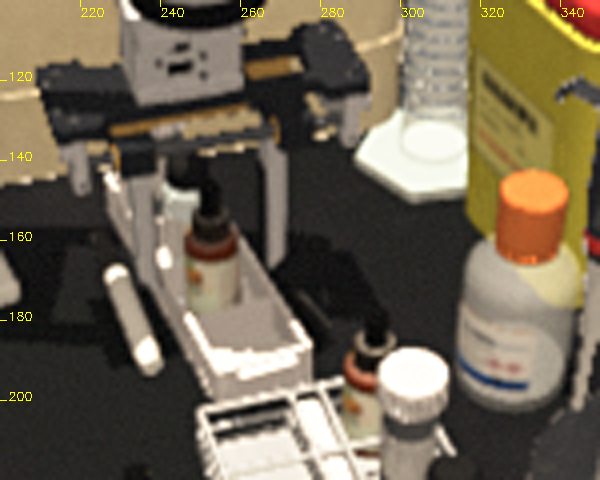

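Fingers straddle the amber dropper at (252,165). Grip and lift.

```bash
python3 -m handwheel '{"delta_pos":[[0,0,0],[0,0,0],[0,0,0],[0,0,0],[0,0,0],[0,0,0],[0,0,0],[0,0,-5]],"rotation":[[0,0,0],[0,0,0],[0,0,0],[0,0,0],[0,0,0],[0,0,0],[0,0,0],[0,0,0]],"claw":[0.0,0.2,0.4,1,1,1,1,1]}'
python3 -m handwheel '{"delta_pos":[[0,0,-8],[0,0,-14],[0,0,-14],[0,0,-12],[0,0,-8],[0,0,-6],[0,0,-3],[0,0,0]],"rotation":[[0,0,0],[0,0,0],[0,0,0],[0,0,0],[0,0,0],[0,0,0],[0,0,0],[0,0,0]],"claw":[1,1,1,1,1,1,1,1]}'
python3 go.py 501.5 -262 109 -0.01
```

```text
time: 13.4
tool_pos: [0.5117, -0.1267, 0.0438]
ee_rot: [-3.141, 0.002, -0.01]
wrist_force: [-0.9, -0.1, -0.1]
width: 0.0317
time: 14.4
tool_pos: [0.5122, -0.1269, 0.1093]
ee_rot: [3.142, 0.0, -0.01]
wrist_force: [-0.8, -0.4, -0.4]
width: 0.0316
t 14.4 pos [ 512.2 -126.9  109.3] rpy [ 3.142  0.    -0.01 ] w 31.6 F [-0.8 -0.4 -0.4]
tool shift mm [ -9.3 135.2   0.3] turn [0. 0. 0.]
```

```bash
python3 -m handwheel '{"delta_pos":[[-1,8,0],[-1,15,0],[-1.3,22,0],[-1.5,25,0],[-1.5,25,0],[-1.5,22,0],[-1,12,0],[-0.5,6,0]],"rotation":[[0,0,0],[0,0,0],[0,0,0],[0,0,0],[0,0,0],[0,0,0],[0,0,0],[0,0,0]],"claw":[1,1,1,1,1,1,1,1]}'
python3 go.py 501.5 -262 41 -0.01
python3 - <<'E'
from h import *
s=snap("side","c2");crop(s,200,100,350,240,4,"c2c")
E
```

```text
time: 15.4
tool_pos: [0.5014, -0.2626, 0.1092]
ee_rot: [-3.141, 0.0, -0.011]
wrist_force: [-0.1, 0.6, -0.3]
width: 0.032
t 15.4 pos [ 501.4 -262.6  109.2] rpy [-3.141  0.    -0.011] w 32.0 F [-0.1  0.6 -0.3]
tool shift mm [ 0.1 -0.5 68.2] turn [-0.     0.    -0.001]
```

View pics/c2c.png

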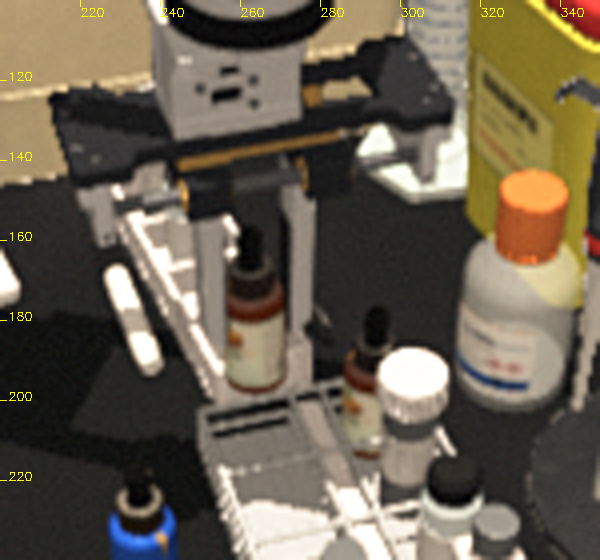

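Run:
```python
from h import *
s=load("c2")
print(onz(s,(262.3,158.5),.175), onz(s,(263,196.5),.074-0.0))
print(proj(s,[.5014,-.2626,.175]),proj(s,[.5014,-.2626-.0165,.074]))
```

```text
[ 0.49906327 -0.26757756  0.175     ] [ 0.49876076 -0.26894849  0.074     ]
[262.73249575 156.76053545] [265.57132146 199.44902922]
```

```bash
python3 -m handwheel '{"delta_pos":[[0,0,10],[0,0,12],[0,0,12],[0,0,10],[0,0,6],[0,0,4],[0,0,0],[0,0,0]],"rotation":[[0,0,0],[0,0,0],[0,0,0],[0,0,0],[0,0,0],[0,0,0],[0,0,0],[0,0,0]],"claw":[1,1,1,1,1,1,1,1]}'
python3 - <<'E'
from h import *
s=snap("side","c3");crop(s,220,130,350,240,5,"c3c")
E
```

```text
time: 16.45
tool_pos: [0.5019, -0.2621, 0.0559]
ee_rot: [3.141, -0.001, -0.01]
wrist_force: [0.4, -1.0, -0.4]
width: 0.032
```

View pics/c3c.png

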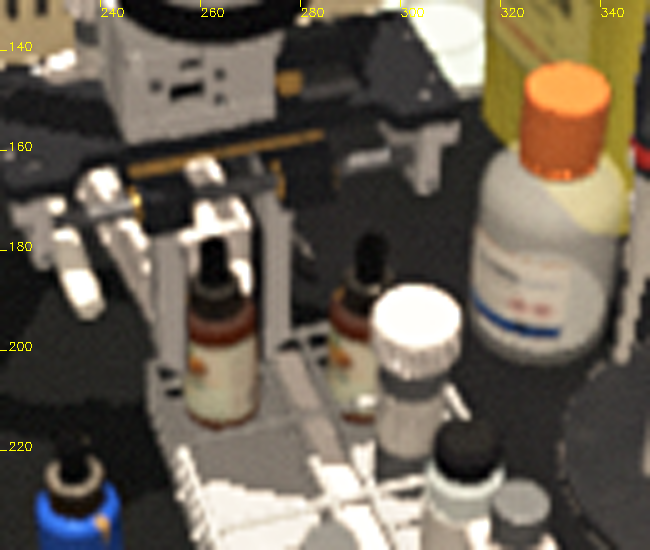

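```bash
python3 -m handwheel '{"delta_pos":[[0,0,6],[0,0,5],[0,0,3],[0,0,1.5],[0,0,0.7],[0,0,0.3],[0,0,0],[0,0,0]],"rotation":[[0,0,0],[0,0,0],[0,0,0],[0,0,0],[0,0,0],[0,0,0],[0,0,0],[0,0,0]],"claw":[1,1,1,1,1,1,1,1]}'
python3 -m handwheel '{"delta_pos":[[0,0,0],[0,0,0],[0,0,0],[0,0,0],[0,0,0],[0,0,0],[0,0,-2],[0,0,-6]],"rotation":[[0,0,0],[0,0,0],[0,0,0],[0,0,0],[0,0,0],[0,0,0],[0,0,0],[0,0,0]],"claw":[0.3,0.2,0.1,0,-0.1,-0.1,-0.1,-0.1]}'
python3 -m handwheel '{"delta_pos":[[0,0,-10],[0,0,-20],[0,0,-25],[0,0,-25],[0,0,-25],[0,0,-20],[0,0,-10],[0,0,-4]],"rotation":[[0,0,0],[0,0,0],[0,0,0],[0,0,0],[0,0,0],[0,0,0],[0,0,0],[0,0,0]],"claw":[-0.1,-0.1,-0.1,-0.1,-0.1,-0.3,-0.3,-0.3]}'
python3 go.py 513 -76.5 180 -0.01
python3 - <<'E'
from h import *
s=snap("side","c4");crop(s,220,130,350,280,4,"c4c")
E
```

```text
time: 17.5
tool_pos: [0.5015, -0.2619, 0.0395]
ee_rot: [3.141, 0.0, -0.01]
wrist_force: [-2.7, 1.0, 5.4]
width: 0.032
time: 18.5
tool_pos: [0.5014, -0.2617, 0.0469]
ee_rot: [-3.141, 0.001, -0.01]
wrist_force: [0.6, 0.0, -0.2]
width: 0.0516
time: 19.5
tool_pos: [0.5018, -0.262, 0.1867]
ee_rot: [3.141, -0.001, -0.01]
wrist_force: [0.4, -0.2, -0.5]
width: 0.0611
t 19.5 pos [ 501.8 -262.   186.7] rpy [ 3.141e+00 -1.000e-03 -1.000e-02] w 61.1 F [ 0.4 -0.2 -0.5]
tool shift mm [   9.3 -185.6    6.6] turn [ 0.001 -0.001 -0.   ]
```

View pics/c4c.png

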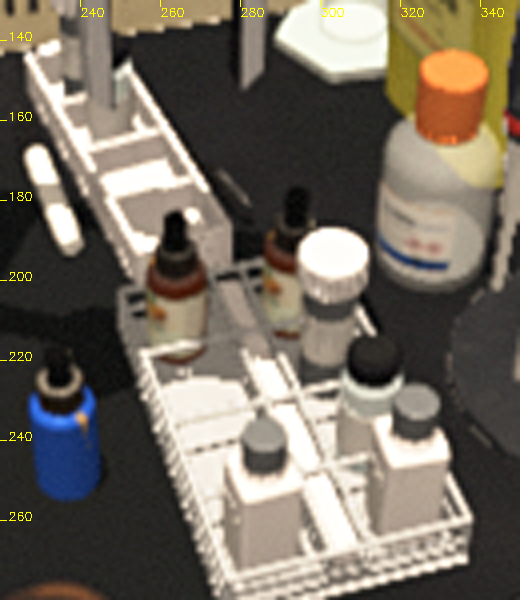

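The dropper spare stands at (265,200), in front of the in-use amber dropper. The vial is next.

```bash
python3 -m handwheel '{"delta_pos":[[1,-15,0],[1,-25,0],[1.3,-32,0],[2,-35,0],[2,-33,0],[1,-25,0],[1,-14,0],[0,-6.5,0]],"rotation":[[0,0,0],[0,0,0],[0,0,0],[0,0,0],[0,0,0],[0,0,0],[0,0,0],[0,0,0]],"claw":[-0.4,-0.4,-0.4,-0.4,-0.4,-0.4,-0.4,-0.4]}'
python3 -m handwheel '{"delta_pos":[[0,0,15],[0,0,27],[0,0,29],[0,0,28],[0,0,24],[0,0,14],[0,0,7],[0,0,3.5]],"rotation":[[0,0,0],[0,0,0],[0,0,0],[0,0,0],[0,0,0],[0,0,0],[0,0,0],[0,0,0]],"claw":[-0.4,-0.4,-0.4,-0.4,-0.4,-0.4,-0.4,-0.4]}'
python3 go.py 513 -76.5 39 -0.01
python3 - <<'E'
from h import *
s=snap("side","d1");crop(s,200,80,330,200,5,"d1c")
E
```

```text
time: 20.55
tool_pos: [0.5125, -0.0755, 0.1853]
ee_rot: [3.142, 0.001, -0.009]
wrist_force: [-0.4, 0.4, -1.1]
width: 0.0656
time: 21.55
tool_pos: [0.513, -0.0768, 0.0384]
ee_rot: [3.141, -0.001, -0.01]
wrist_force: [0.6, -0.5, 0.4]
width: 0.0656
t 21.55 pos [513.  -76.8  38.4] rpy [ 3.141e+00 -1.000e-03 -1.000e-02] w 65.6 F [ 0.6 -0.5  0.4]
tool shift mm [-0.  -0.3 -0.6] turn [ 0.    -0.001 -0.   ]
```

View pics/d1c.png

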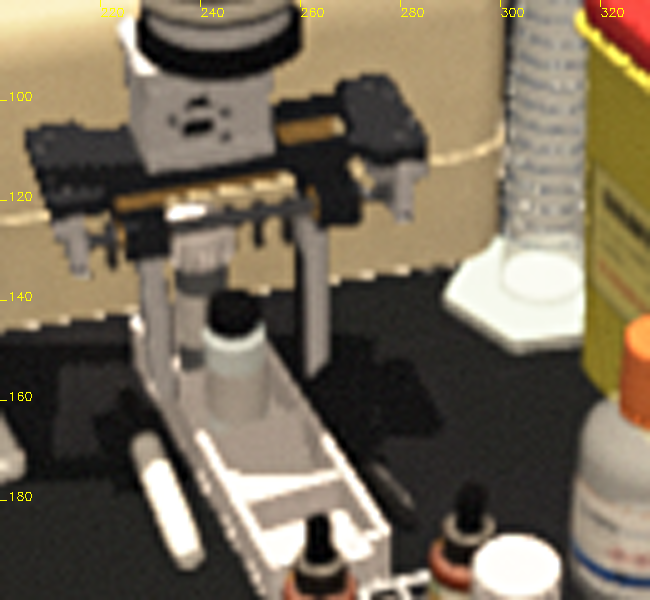

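Fingers straddle the vial at (245,150). I'll grip and lift high enough to pass over the placed dropper.

```bash
python3 -m handwheel '{"delta_pos":[[0,0,0],[0,0,0],[0,0,0],[0,0,0],[0,0,0],[0,0,0],[0,0,0],[0,0,-5]],"rotation":[[0,0,0],[0,0,0],[0,0,0],[0,0,0],[0,0,0],[0,0,0],[0,0,0],[0,0,0]],"claw":[0.0,0.2,0.4,1,1,1,1,1]}'
python3 -m handwheel '{"delta_pos":[[0,0,-10],[0,0,-18],[0,0,-24],[0,0,-25],[0,0,-20],[0,0,-13],[0,0,-7],[0,0,-3]],"rotation":[[0,0,0],[0,0,0],[0,0,0],[0,0,0],[0,0,0],[0,0,0],[0,0,0],[0,0,0]],"claw":[1,1,1,1,1,1,1,1]}'
python3 go.py 501 -362 163 -0.01
```

```text
time: 22.6
tool_pos: [0.5122, -0.0763, 0.0428]
ee_rot: [-3.141, 0.002, -0.01]
wrist_force: [-0.1, 0.7, -0.8]
width: 0.0301
time: 23.6
tool_pos: [0.5127, -0.0764, 0.1635]
ee_rot: [3.142, 0.0, -0.01]
wrist_force: [-0.3, -0.8, -0.8]
width: 0.0302
t 23.6 pos [512.7 -76.4 163.5] rpy [ 3.142  0.    -0.01 ] w 30.2 F [-0.3 -0.8 -0.8]
tool shift mm [ -8.9 285.7   0.6] turn [0. 0. 0.]
```

```bash
python3 -m handwheel '{"delta_pos":[[-1,20,0],[-1,36,0],[-1.5,48,0],[-2,50,0],[-2,50,0],[-1.5,42,0],[-0.5,26,0],[0,13.5,0]],"rotation":[[0,0,0],[0,0,0],[0,0,0],[0,0,0],[0,0,0],[0,0,0],[0,0,0],[0,0,0]],"claw":[1,1,1,1,1,1,1,1]}'
python3 -m handwheel '{"delta_pos":[[0,0,10],[0,0,18],[0,0,22],[0,0,22],[0,0,15],[0,0,10],[0,0,5],[0,0,3]],"rotation":[[0,0,0],[0,0,0],[0,0,0],[0,0,0],[0,0,0],[0,0,0],[0,0,0],[0,0,0]],"claw":[1,1,1,1,1,1,1,1]}'
python3 go.py 501 -362 38.4 -0.01
python3 - <<'E'
from h import *
s=snap("side","d2");crop(s,220,130,350,280,4,"d2c")
E
```

```text
time: 24.6
tool_pos: [0.5001, -0.3625, 0.1625]
ee_rot: [-3.14, 0.001, -0.011]
wrist_force: [0.1, -0.0, -1.0]
width: 0.0303
time: 25.6
tool_pos: [0.5007, -0.362, 0.0587]
ee_rot: [3.141, -0.001, -0.01]
wrist_force: [-0.1, -0.1, -0.1]
width: 0.03
t 25.6 pos [ 500.7 -362.    58.7] rpy [ 3.141e+00 -1.000e-03 -1.000e-02] w 30.0 F [-0.1 -0.1 -0.1]
tool shift mm [ 0.2 -0.  20.3] turn [ 0.001 -0.001  0.   ]
```

View pics/d2c.png

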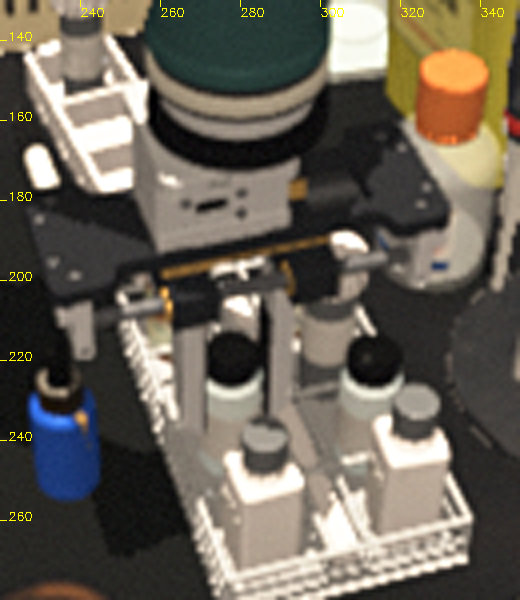

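```bash
python3 -m handwheel '{"delta_pos":[[0,0,6],[0,0,6],[0,0,4],[0,0,2],[0,0,1.2],[0,0,0.8],[0,0,0.3],[0,0,0]],"rotation":[[0,0,0],[0,0,0],[0,0,0],[0,0,0],[0,0,0],[0,0,0],[0,0,0],[0,0,0]],"claw":[1,1,1,1,1,1,1,1]}'
python3 -m handwheel '{"delta_pos":[[0,0,0],[0,0,0],[0,0,0],[0,0,0],[0,0,0],[0,0,0],[0,0,-2],[0,0,-6]],"rotation":[[0,0,0],[0,0,0],[0,0,0],[0,0,0],[0,0,0],[0,0,0],[0,0,0],[0,0,0]],"claw":[0.3,0.2,0.1,0,-0.1,-0.1,-0.1,-0.1]}'
python3 -m handwheel '{"delta_pos":[[0,0,-10],[0,0,-20],[0,0,-26],[0,0,-28],[0,0,-28],[0,0,-24],[0,0,-14],[0,0,-5]],"rotation":[[0,0,0],[0,0,0],[0,0,0],[0,0,0],[0,0,0],[0,0,0],[0,0,0],[0,0,0]],"claw":[-0.1,-0.1,-0.1,-0.1,-0.1,-0.3,-0.3,-0.3]}'
python3 go.py 508 -30 200 -0.01
python3 - <<'E'
from h import *
s=snap("side","d3");crop(s,220,130,350,280,4,"d3c")
E
```

```text
time: 26.65
tool_pos: [0.5005, -0.3619, 0.0387]
ee_rot: [3.141, -0.0, -0.01]
wrist_force: [-1.1, 0.7, 1.6]
width: 0.0303
time: 27.65
tool_pos: [0.5002, -0.3617, 0.046]
ee_rot: [-3.141, 0.001, -0.01]
wrist_force: [0.7, 0.2, 0.4]
width: 0.0517
time: 28.65
tool_pos: [0.5008, -0.3621, 0.2029]
ee_rot: [3.14, -0.002, -0.01]
wrist_force: [0.3, -0.8, -0.6]
width: 0.0613
t 28.65 pos [ 500.8 -362.1  202.9] rpy [ 3.14e+00 -2.00e-03 -1.00e-02] w 61.3 F [ 0.3 -0.8 -0.6]
tool shift mm [   3.9 -332.2    2.3] turn [ 0.002 -0.002  0.   ]
```

View pics/d3c.png

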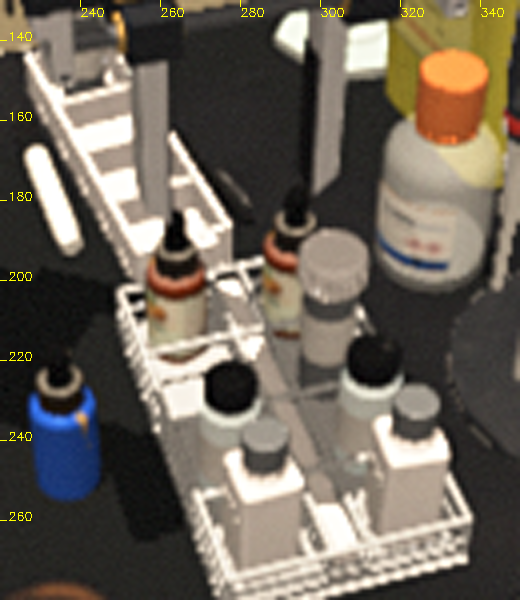

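The vial spare stands at (277,228), in front of its mate. The tube is last, gripped by the cap.

```bash
python3 -m handwheel '{"delta_pos":[[0.5,-22,0],[0.5,-42,0],[0.5,-56,0],[0.5,-58,0],[1,-58,0],[0.5,-50,0],[0.5,-32,0],[0,-14,0]],"rotation":[[0,0,0],[0,0,0],[0,0,0],[0,0,0],[0,0,0],[0,0,0],[0,0,0],[0,0,0]],"claw":[-0.4,-0.4,-0.4,-0.4,-0.4,-0.4,-0.4,-0.4]}'
python3 -m handwheel '{"delta_pos":[[0,0,15],[0,0,25],[0,0,28],[0,0,25],[0,0,18],[0,0,10],[0,0,4],[0,0,2]],"rotation":[[0,0,0],[0,0,0],[0,0,0],[0,0,0],[0,0,0],[0,0,0],[0,0,0],[0,0,0]],"claw":[-0.4,-0.4,-0.4,-0.4,-0.4,-0.4,-0.4,-0.4]}'
python3 go.py 508 -30 75 -0.01
python3 - <<'E'
from h import *
s=snap("side","e1");crop(s,200,60,330,180,5,"e1c")
E
```

```text
time: 29.7
tool_pos: [0.5066, -0.0272, 0.2001]
ee_rot: [-3.141, 0.002, -0.007]
wrist_force: [-0.4, -1.4, 1.1]
width: 0.0657
time: 30.7
tool_pos: [0.5083, -0.0301, 0.0746]
ee_rot: [3.141, -0.001, -0.01]
wrist_force: [0.2, 1.0, -0.2]
width: 0.0655
t 30.7 pos [508.3 -30.1  74.6] rpy [ 3.141e+00 -1.000e-03 -1.000e-02] w 65.5 F [ 0.2  1.  -0.2]
tool shift mm [-0.3 -0.1 -0.4] turn [ 0.    -0.001 -0.   ]
```

View pics/e1c.png

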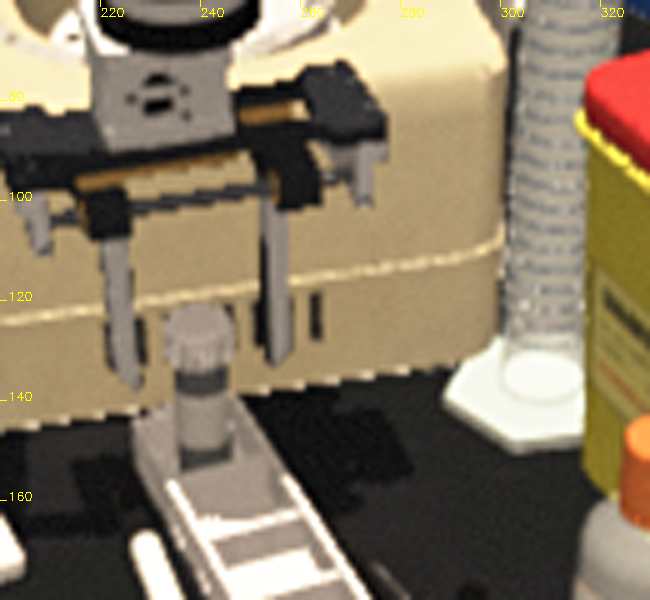

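```bash
python3 -m handwheel '{"delta_pos":[[0,0,0],[0,0,0],[0,0,0],[0,0,0],[0,0,0],[0,0,0],[0,0,0],[0,0,-5]],"rotation":[[0,0,0],[0,0,0],[0,0,0],[0,0,0],[0,0,0],[0,0,0],[0,0,0],[0,0,0]],"claw":[0.0,0.2,0.4,1,1,1,1,1]}'
python3 -m handwheel '{"delta_pos":[[0,0,-10],[0,0,-18],[0,0,-24],[0,0,-25],[0,0,-20],[0,0,-13],[0,0,-7],[0,0,-3]],"rotation":[[0,0,0],[0,0,0],[0,0,0],[0,0,0],[0,0,0],[0,0,0],[0,0,0],[0,0,0]],"claw":[1,1,1,1,1,1,1,1]}'
python3 go.py 501 -312 199 -0.01
python3 - <<'E'
from h import *
s=snap("side","e2");crop(s,200,30,330,180,4,"e2c")
E
```

```text
time: 31.75
tool_pos: [0.5072, -0.0298, 0.0785]
ee_rot: [-3.141, 0.002, -0.01]
wrist_force: [-0.4, -1.0, -0.2]
width: 0.0341
time: 32.75
tool_pos: [0.5077, -0.0299, 0.1992]
ee_rot: [3.142, 0.0, -0.01]
wrist_force: [-0.4, 0.6, -1.3]
width: 0.0335
t 32.75 pos [507.7 -29.9 199.2] rpy [ 3.142  0.    -0.01 ] w 33.5 F [-0.4  0.6 -1.3]
tool shift mm [-3.900e+00  2.822e+02  2.000e-01] turn [ 0.  0. -0.]
```

View pics/e2c.png

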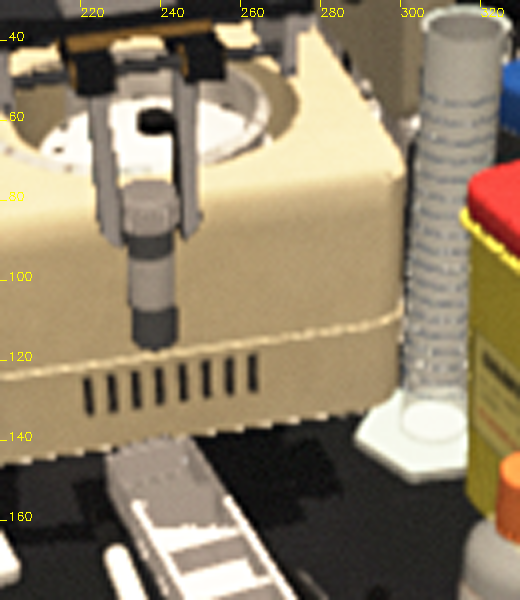

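The tube is held by its cap and hangs upright.

```bash
python3 -m handwheel '{"delta_pos":[[-0.3,10,0],[-0.3,16,0],[-0.4,20,0],[-0.5,22,0],[-0.5,22,0],[-0.5,22,0],[-0.5,22,0],[-0.5,22,0]],"rotation":[[0,0,0],[0,0,0],[0,0,0],[0,0,0],[0,0,0],[0,0,0],[0,0,0],[0,0,0]],"claw":[1,1,1,1,1,1,1,1]}'
python3 -m handwheel '{"delta_pos":[[-0.5,22,0],[-0.5,22,0],[-0.5,22,0],[-0.5,20,0],[-0.5,17,0],[-0.3,12,0],[-0.2,7,0],[0,4,0]],"rotation":[[0,0,0],[0,0,0],[0,0,0],[0,0,0],[0,0,0],[0,0,0],[0,0,0],[0,0,0]],"claw":[1,1,1,1,1,1,1,1]}'
python3 -m handwheel '{"delta_pos":[[0,0,10],[0,0,14],[0,0,14],[0,0,10],[0,0,6],[0,0,4],[0,0,0],[0,0,0]],"rotation":[[0,0,0],[0,0,0],[0,0,0],[0,0,0],[0,0,0],[0,0,0],[0,0,0],[0,0,0]],"claw":[1,1,1,1,1,1,1,1]}'
python3 go.py 501 -312 75 -0.01
python3 - <<'E'
from h import *
s=snap("side","e3");crop(s,220,100,350,250,4,"e3c")
E
```

```text
time: 33.8
tool_pos: [0.5021, -0.1877, 0.1985]
ee_rot: [3.142, 0.001, -0.011]
wrist_force: [0.3, 0.4, -0.6]
width: 0.0338
time: 34.8
tool_pos: [0.4985, -0.3119, 0.1991]
ee_rot: [-3.141, 0.0, -0.01]
wrist_force: [0.2, 0.2, -0.6]
width: 0.034
time: 35.8
tool_pos: [0.4987, -0.312, 0.1417]
ee_rot: [3.141, -0.001, -0.01]
wrist_force: [-0.1, 0.1, -0.6]
width: 0.0339
t 35.8 pos [ 498.7 -312.   141.7] rpy [ 3.141e+00 -1.000e-03 -1.000e-02] w 33.9 F [-0.1  0.1 -0.6]
tool shift mm [ 2.3 -0.1 66.7] turn [ 0.001 -0.001 -0.   ]
```

View pics/e3c.png

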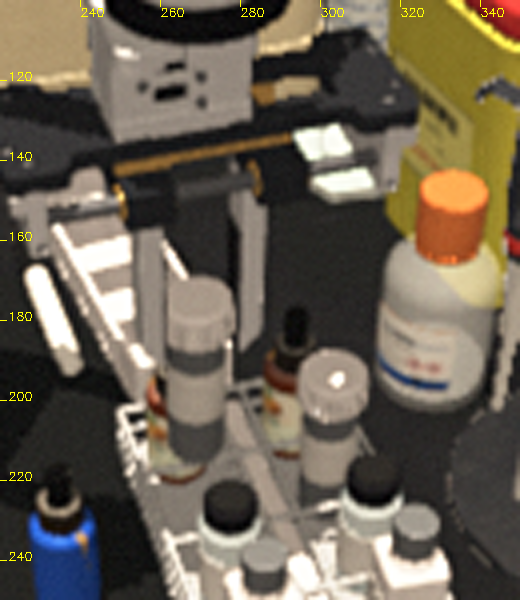

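```bash
python3 -m handwheel '{"delta_pos":[[1.3,0,8],[1,0,10],[0,0,10],[0,0,9],[0,0,7],[0,0,4],[0,0,2],[0,0,0]],"rotation":[[0,0,0],[0,0,0],[0,0,0],[0,0,0],[0,0,0],[0,0,0],[0,0,0],[0,0,0]],"claw":[1,1,1,1,1,1,1,1]}'
python3 - <<'E'
from h import *
s=snap("side","e4");crop(s,220,130,350,280,4,"e4c")
E
```

```text
time: 36.85
tool_pos: [0.5008, -0.3119, 0.0912]
ee_rot: [3.141, -0.0, -0.01]
wrist_force: [-0.4, 0.7, -0.3]
width: 0.0341
```

View pics/e4c.png

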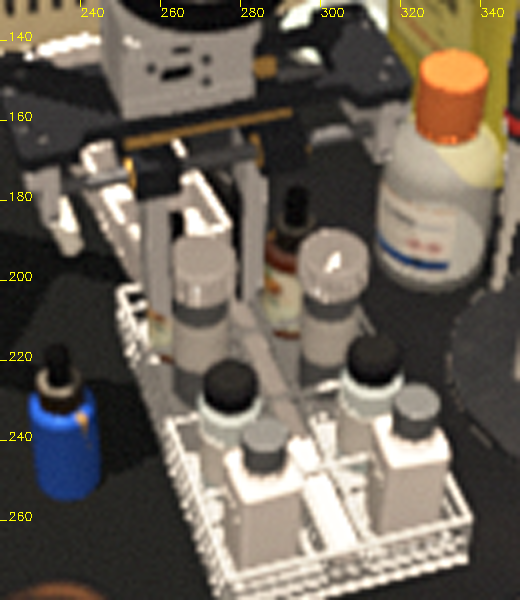

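```bash
python3 -m handwheel '{"delta_pos":[[0,0,5],[0,0,5],[0,0,3],[0,0,1.5],[0,0,1],[0,0,0.6],[0,0,0.3],[0,0,0]],"rotation":[[0,0,0],[0,0,0],[0,0,0],[0,0,0],[0,0,0],[0,0,0],[0,0,0],[0,0,0]],"claw":[1,1,1,1,1,1,1,1]}'
python3 -m handwheel '{"delta_pos":[[0,0,0],[0,0,0],[0,0,0],[0,0,0],[0,0,0],[0,0,0],[0,0,-2],[0,0,-6]],"rotation":[[0,0,0],[0,0,0],[0,0,0],[0,0,0],[0,0,0],[0,0,0],[0,0,0],[0,0,0]],"claw":[0.25,0.15,0.05,-0.05,-0.15,-0.15,-0.15,-0.15]}'
python3 -m handwheel '{"delta_pos":[[0,0,-10],[0,0,-20],[0,0,-26],[0,0,-28],[0,0,-28],[0,0,-24],[0,0,-14],[0,0,-5]],"rotation":[[0,0,0],[0,0,0],[0,0,0],[0,0,0],[0,0,0],[0,0,0],[0,0,0],[0,0,0]],"claw":[-0.15,-0.15,-0.15,-0.15,-0.15,-0.3,-0.3,-0.3]}'
python3 - <<'E'
from h import *
s=snap("side","e5");crop(s,220,130,350,280,4,"e5c")
s=snap("top","e5t");crop(s,130,130,350,250,3,"e5tc")
E
```

```text
time: 37.9
tool_pos: [0.5008, -0.3119, 0.0748]
ee_rot: [3.141, -0.0, -0.01]
wrist_force: [0.0, -0.8, -1.3]
width: 0.034
time: 38.9
tool_pos: [0.5005, -0.3117, 0.0826]
ee_rot: [-3.141, 0.001, -0.01]
wrist_force: [1.9, -0.3, 0.4]
width: 0.0542
time: 39.9
tool_pos: [0.501, -0.312, 0.239]
ee_rot: [3.14, -0.002, -0.01]
wrist_force: [-0.7, 1.0, -0.4]
width: 0.0613
```

View pics/e5c.png

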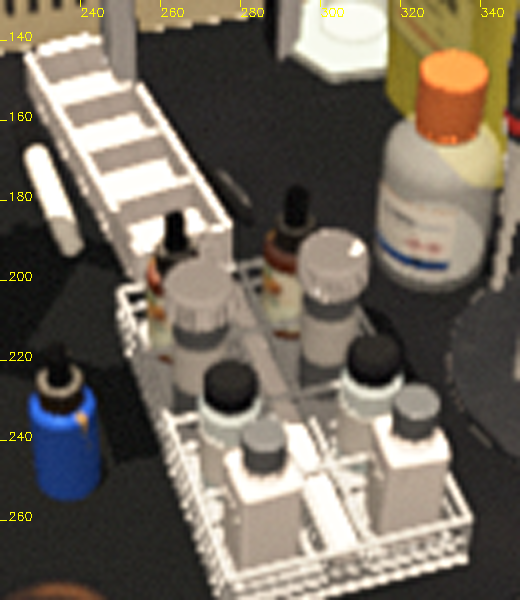

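View pics/e5tc.png

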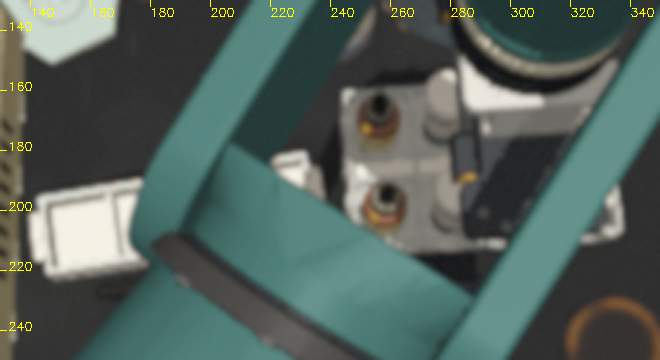

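All four stand in place. I'll retreat for a clear top view to verify.

```bash
python3 -m handwheel '{"delta_pos":[[-10,7,0],[-20,14,0],[-30,20,0],[-35,24,0],[-35,24,0],[-35,24,0],[-25,18,0],[-15,10,0]],"rotation":[[0,0,0],[0,0,0],[0,0,0],[0,0,0],[0,0,0],[0,0,0],[0,0,0],[0,0,0]],"claw":[-0.3,-0.3,-0.3,-0.3,-0.3,-0.3,-0.3,-0.3]}'
python3 -m handwheel '{"delta_pos":[[-15,10,0],[-15,15,0],[-15,15,0],[-10,10,0],[0,5,0],[0,0,0],[0,0,0],[0,0,0]],"rotation":[[0,0,0],[0,0,0],[0,0,0],[0,0,0],[0,0,0],[0,0,0],[0,0,0],[0,0,0]],"claw":[-0.3,-0.3,-0.3,-0.3,-0.3,-0.3,-0.3,-0.3]}'
python3 - <<'E'
from h import *
s=snap("side","f1");crop(s,220,130,350,280,4,"f1c")
s=snap("top","f1t");crop(s,130,130,350,250,3,"f1tc")
E
```

```text
time: 41.0
tool_pos: [0.2923, -0.4513, 0.2367]
ee_rot: [-3.14, 0.001, -0.012]
wrist_force: [-0.0, -1.0, 0.2]
width: 0.061
time: 42.0
tool_pos: [0.2392, -0.5049, 0.2378]
ee_rot: [3.141, -0.0, -0.009]
wrist_force: [0.4, 0.4, -0.8]
width: 0.0607
```

View pics/f1c.png

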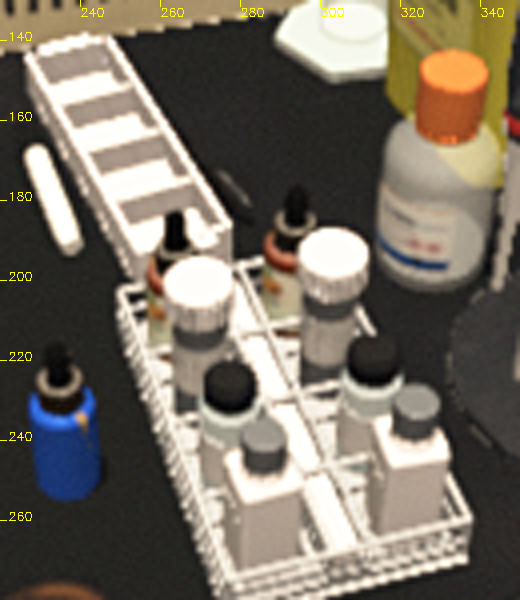

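View pics/f1tc.png

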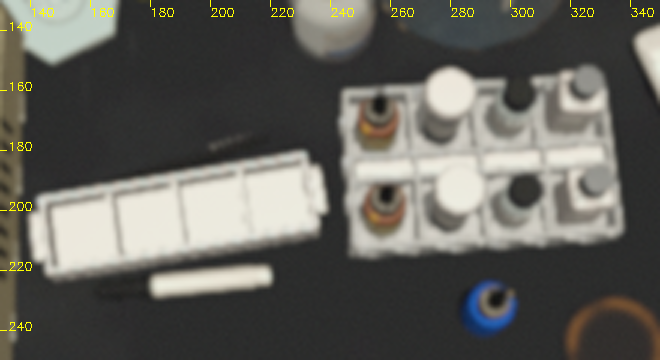

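Both views show the near row as dropper, tube, vial and square, matching the far row. All the bottles are upright, the tray is empty, and the far row and the blue bottle haven't moved. Handing in.

```bash
python3 -c "
from bench import robot
print(robot.close_job())"
```

```text
the job is handed in; nothing more can be done
None
```

The four spares are now in the rack's near row, each upright in front of the bottle of its own kind: dropper, tube, vial and square, from left to right. I set each one down before opening the fingers, and handed the job in at about 42 s of the 88 s allowed.

- **Last checks:** the final side and top pictures show the tray empty and both rows in the same order. The far-row bottles and the blue look-alike are where they started. The highest force I saw in the readings after each move was about 6 N, when the dropper touched the rack floor.
- **Small disagreements:** while the dropper was held, its finger opening read 31.6 to 32 mm against the stated 33 mm. A one-picture estimate of its bulb position was also about 5 mm off. The same estimate had been off by as much while the bottle was still in the tray. It stood correctly once placed.

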